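Lever the grain mill up onto its spring stops

TASK

The front of the heavy grain mill has to stand raised on its two spring stops so that the board below can be wiped. Push the flat pry bar over the wooden block and in under the middle of the mill's front until its tip gently meets the rubber bumper, lever the front up just until both stops spring in underneath, and let the mill down onto them gently. Then lay the bar flat on the bare counter clear of the mill and let go; do not shove the mill about, strain it, lift it with the fingers or disturb the other things.

Things in the scene. Friction and masses are not known exactly. Their poses are not given: they have to be found in the camera images.
- mill: Grain mill, 4 to 7 kg, loose: grey base slab 200 (x) x 160 (y) x 22 mm on feet 24 mm tall, white housing and wooden funnel on top (218 mm tall in all). Origin: centre of the base at foot level; -x is its front, z up. Slab underside 24 mm above the origin, front face at x = -100 mm. Front feet (20 mm thick) at x -75, y +-42 mm; rear feet at x 85, y +-60 mm, on which it tips.
- mill_lip (a point): Middle of the lower front edge of the mill's slab, the edge that the bar lifts; axes as the mill's. Behind it, between the front feet, a rubber bumper 34 mm wide hangs 22 mm down from the underside. The bumper's face is 14 to 38 mm behind the front face: it is set differently each time, is not measured and must be found by feel.
- dock: Plywood board 215 (x) x 360 (y) x 6 mm fixed to the counter, on which the mill stands; carries the steel guides of the two stops. Origin: on the counter under the middle of the mill, axes parallel to the mill's (-x is the front). Its front edge is at x = -105 mm.
- stop_left (a joint): Spring stop at the mill's +y side: a flat steel bolt 30 mm wide in guides, 70 mm in front of the dock's centre, top 40 mm above the counter. A 4 N spring presses it against the slab's side. Value in m: about 0.001 while the slab blocks it, 0.025 when sprung in fully under the slab, which happens once the underside there has risen 10 mm (the lip about 12 mm).
- stop_right (a joint): The same stop at the mill's -y side, mirrored; same values.
- fulcrum: Loose hardwood block, 0.4 kg, 44 (x) x 70 (y) mm, with a round ridge (radius 12 mm) along its y axis on top; ridge top 40 mm above its origin. Origin: centre of its underside. It stands on the counter before the mill, 68 to 82 mm in front of the front face, its x axis nearly parallel to the mill's.
- bar: Flat pry bar, 300 mm long, 0.35 kg, lying flat. Long axis x, tip at x = +150 mm. Flat underside at z = 0. Steel blade 22 mm wide, 8 mm thick from x = -55 to +150 mm; wooden handle 24 mm wide, 18 mm thick from x = -150 to -35 mm. Origin: underside, halfway along. Balances near x = +10 mm.
- bar_tip (a point): Middle of the end face of the bar's tip, 4 mm above its underside; axes as the bar's. As the bar swings level over the block its tip moves deeper under the mill, so after finding the bumper ease the bar back a few mm (up to 5) before levering, or it jams.
- bar_grip (a point): Middle of the bar's wooden handle, 9 mm above its underside, 245 mm from the tip; axes as the bar's.
- jar: Bystander: closed glass jar, 72 mm thick, 130 mm tall. Origin: centre of its underside.
- bowl: Bystander: wooden bowl, 110 mm wide, 50 mm tall. Origin: centre of its underside.
- book: Bystander: black book lying flat, 150 (x) x 200 (y) x 24 mm. Origin: centre of its underside.
There are look-alikes about, which are no part of the job. Of the things that look like the fulcrum, take the one that is nearest to the robot's base at the start.

How it is judged:
By the outcome, as a careful person would: the job done as asked, in the order asked, and still so for the second after the job is handed in, with the robot touching nothing.
It also fails if it takes over 59 s, if anything falls off the work surface, if the arm or the gripper's body presses on something with over 40 N, if the wrist force passes 120 N, or if a joint passes its speed limit or range.

ROBOT

A 6-joint arm with a two-finger parallel gripper is mounted at the origin on the work surface. World frame = base frame: x ahead of the robot, y to its left, z up, the work surface at z = 0. Lengths are in mm, angles in degrees, forces in N, time in s.
With the tool pointing down it reaches from about 300 to 850 mm from the base axis. Payload 4.2 kg.
Tool frame: the origin (TCP) lies midway between the tips of the shut fingers; the grasp point (between the pads) lies 19 mm behind it; z points along the fingers, y is the line along which they close (so a half turn about z gives the same grasp; the last joint's range is limited). The gripper opens to 91 mm and grips with 3 to 60 N. Pads are 32 mm wide; open, the fingers measure 118 mm over their backs; the gripper's body (76 mm by 178 mm) begins 60 mm behind the grasp point.
Start: joints at [-75.516, 18.312, 89.639, -0, 72.044, -1.146], TCP at [154.925, -553.756, 176.876] pointing down, gripper open.
Joint ranges: [-177.97, 177.97], [-48.28, 115.42], [12.27, 149.76], [-77.06, 257.06], [2.81, 150.46], [-146.56, 146.56]. Speed limits (degrees/s): [147.25, 147.25, 180, 180, 180, 180].

INTERFACE

Orientations are given as [roll, pitch, yaw] about the fixed x, y, z axes, in that order (R = Rz(yaw) Ry(pitch) Rx(roll)).
In Python, from workcell import env gives the robot as it stands.
- The arm moves only by the shell command python3 -m jog 'ROWS' [FORCE]. ROWS is a JSON object of lists of equal length, an entry for each row: "jaw": the finger opening in mm, from 0 to 91.2; "slide": the shift along the tool's x, y, z in units of 30 mm (1.0 is 30 mm), a list of three; "spin": the turn about the tool's z in units of 8 degrees (1.0 is 8 degrees). In form: {"jaw": [jaw, ...], "slide": [[dx, dy, dz], ...], "spin": [spin, ...]}. A call has 1 to 10 rows; each row shifts and turns the commanded pose from where the row before left it, along the tool's axes as they then stand; what a row does not reach is not made up. A row lasts 1/10 s, in which the tool goes at most 50 mm and 8.59 degrees, less where a joint would pass 70% of its speed; a pose out of reach is approached as far as the arm can. A call is refused whole if a number of a shift passes 1 or a number of a turn 1, either way. A call with a gripper value outside its range is refused whole. The fingers move at their own pace and stop on an object; FORCE is the grip in N (left out, the last holds). Time passes only in rows, so rows that do not move let the fingers close. It gives the time, the measured TCP pose, the force, the opening and the grip force at its end, in the units of the state.
- env.state(): the state, without advancing time (a new reading comes with each control period).
- env.grab_frame(name): name is "scene" or "top"; returns the picture (420x560x3 uint8, red, green, blue); there is no depth.
- env.camera_model(name): a dict with "fx", "fy", "cx", "cy" (pixels), "D" ([k1, k2, p1, p2, k3] as OpenCV has them; the pictures are not rectified), "camera_from_world" (4x4, takes a point from world to camera coordinates). Camera axes: x right, y up, looking along -z (the intrinsics and any distortion apply to the point x, -y, -z); pixel columns grow to the right and rows downward; lengths in mm; the calibration is good to about 2 mm. A picture is of the moment at which its call begins. camera_model takes no time and is no camera call.
- env.job_done(): hands the job in; it is judged then, once.
The state is a dict: "time_s": time; "qpos": joint angles; "qvel": joint speeds; "effort": joint torques, N m; "ee_pos": TCP position; "ee_rot": TCP orientation; "force": force on the tool from outside, world axes, zero at the start; "torque": the same for the moment, N m; "gripper_width": finger opening in mm; "gripper_force": force on a finger pad.
Only numpy, scipy, OpenCV 4.12 (cv2) and the standard library are available. Lean on these libraries where they do the work, as an engineer would, in place of code of your own. Each camera call takes 0.05 s, during which the arm holds its last target. There are 200 camera calls.

## Working session

There is one attempt and no reset: what is moved stays moved. The work goes in short steps, Python scripts to look and compute and a shell command to move; the robot and the scene stay as the last step left them, time stands still between calls to the robot, and variables do not carry over. Pictures are saved under pics/ and viewed, at most 10 in all, crops included, and the job is handed in when it is done.

```bash
ls; mkdir -p pics
python3 - <<'E'
from workcell import env
import cv2, numpy as np
for n in ("scene","top"):
    im=env.grab_frame(n); cv2.imwrite(f"pics/{n}0.png",im[:,:,::-1])
    m=env.camera_model(n); print(n,[round(m[k],1) for k in("fx","fy","cx","cy")],m["D"]); print(np.round(m["camera_from_world"],3).tolist())
print(env.state())
E
```

```text
pics
scene [522.8, 522.8, 278.5, 213.9] [-0.19755696  0.          0.          0.          0.        ]
[[-0.676, 0.737, 0.004, 524.636], [-0.629, -0.579, 0.519, 247.031], [0.385, 0.348, 0.855, -1379.076], [0.0, 0.0, 0.0, 1.0]]
top [503.5, 503.5, 277.2, 210.3] [-0.16977593  0.          0.          0.          0.        ]
[[-0.016, -1.0, -0.002, -129.164], [0.975, -0.016, 0.221, -606.594], [-0.221, 0.001, 0.975, -1157.5], [0.0, 0.0, 0.0, 1.0]]
{'time_s': 0.1, 'qpos': array([-7.55171924e+01,  1.83468525e+01,  8.96979404e+01, -1.05526906e-03,
        7.20410810e+01, -1.14666496e+00]), 'qvel': array([-0.02197135, -0.05699149, -0.10167193, -0.03169969,  0.07071254,
       -0.03581525]), 'effort': array([-1.21666421e-04, -4.13334131e+01, -2.32509398e+01,  7.28981034e-02,
        4.22214030e-02, -5.15717193e-05]), 'ee_pos': array([ 154.78093598, -553.27775879,  176.12565309]), 'ee_rot': array([-1.79914123e+02, -7.15321682e-04,  1.56297982e+01]), 'force': array([ 0.42193426, -0.70327594, -0.35543657]), 'torque': array([0.03063751, 0.0026282 , 0.00809047]), 'gripper_force': 0.0, 'gripper_width': 91.07929400879723}
```

View pics/scene0.png

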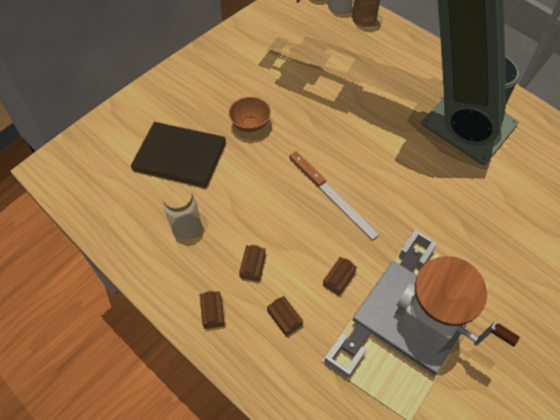

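View pics/top0.png

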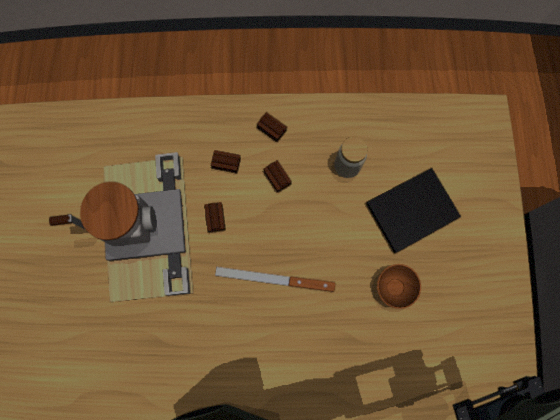

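Four dark ridged blocks could be the fulcrum. In the top view they are at (215,217), (226,161), (277,176) and (271,126). The one at (215,217), seen at (340,275) in the scene view, is nearest the base (off the bottom of the top view near column 215) and stands before the mill's front, so it fits the description. The bar's tip is at (216,271) and its handle end at (335,286). I'll confirm in an enlarged crop.

```bash
cat > h.py <<'E'
import cv2, numpy as np
from workcell import env
def cam(n):
    m=env.camera_model(n); T=np.array(m["camera_from_world"]); F=np.diag([1,-1,-1,1.])@T
    K=np.array([[m["fx"],0,m["cx"]],[0,m["fy"],m["cy"]],[0,0,1]]); return K,np.array(m["D"],float),F
def rays(n,px):
    K,D,F=cam(n); u=cv2.undistortPoints(np.array(px,float).reshape(-1,1,2),K,D).reshape(-1,2)
    R,t=F[:3,:3],F[:3,3]; return -R.T@t, np.c_[u,np.ones(len(u))]@R
def plane(n,px,z):
    c,d=rays(n,px); return c+d*((z-c[2])/d[:,2])[:,None]
def tri(pt,ps):
    c1,d1=rays("top",pt); c2,d2=rays("scene",ps); out=[]
    for a,b in zip(d1,d2):
        s=np.linalg.lstsq(np.c_[a,-b],c2-c1,rcond=None)[0]; p,q=c1+s[0]*a,c2+s[1]*b
        out.append(np.r_[(p+q)/2,np.linalg.norm(p-q)])
    return np.array(out)
def proj(n,P):
    K,D,F=cam(n); return cv2.projectPoints(np.array(P,float).reshape(-1,1,3),cv2.Rodrigues(F[:3,:3])[0],F[:3,3],K,D)[0].reshape(-1,2)
E
python3 - <<'E'
import cv2
a=cv2.imread("pics/top0.png")[145:305,95:345]; b=cv2.imread("pics/scene0.png")[140:380,280:480]
cv2.imwrite("pics/topc.png",cv2.resize(a,None,fx=3.2,fy=3.2,interpolation=cv2.INTER_CUBIC))
cv2.imwrite("pics/scenec.png",cv2.resize(b,None,fx=2.5,fy=2.5,interpolation=cv2.INTER_CUBIC))
E
```

```text
(no output)
```

View pics/topc.png

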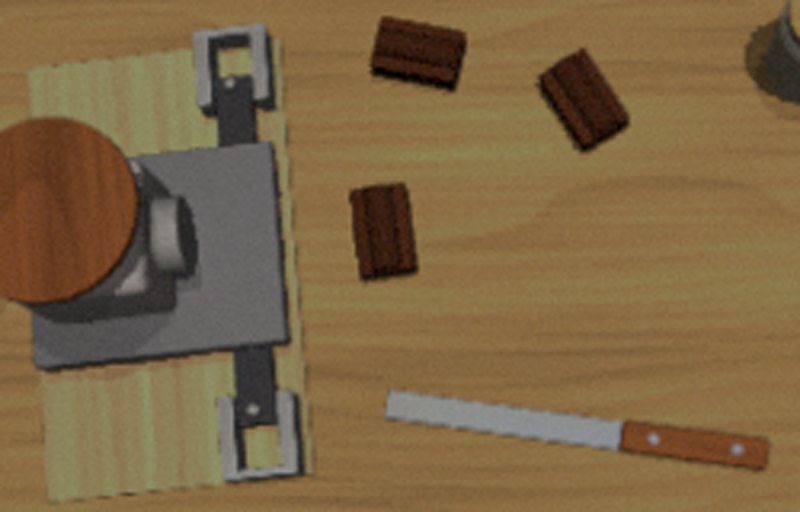

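View pics/scenec.png

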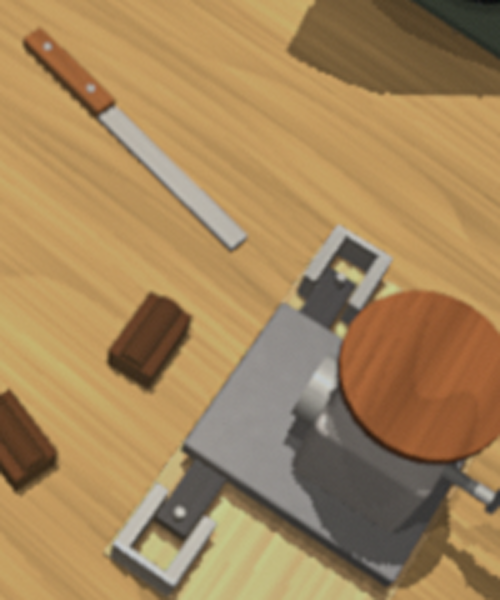

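The crop confirms it: the block before the mill is at top crop (383,231), with its ridge running parallel to the mill's front. The bar has its blade end at top crop (388,404) and rivets at (654,439) and (737,449). The slab's front top corners are at (272,145) and (287,342). The stops are held out by the slab.

Run:
```python
from h import *
np.set_printoptions(precision=1,suppress=True)
T=lambda p:np.array(p)/3.2+[94.7,144.7]
S=lambda p:np.array(p)/2.5+[279.7,139.7]
names=["rivet1","rivet2","tip mid","hend mid","slabR","slabL"]
t=T([(654,439),(737,449),(388,404),(767,454),(272,145),(287,342)])
s=S([(91,88),(47,47),(239,243),(33,36),(187,446),(285,304)])
r=tri(t,s)
for n,x in zip(names,r): print(n,x)
print("bar tip z8",plane("top",t[2:3],8),plane("scene",s[2:3],8)); print("hend z18",plane("top",t[3:4],18),plane("scene",s[3:4],18))
print("riv z18",plane("top",t[:2],18),plane("scene",s[:2],18))
print("slab z52",plane("top",t[4:],52),plane("scene",s[4:],52))
# dock front corners z6
print("dock z6",plane("top",T([(283,40),(308,472)]),6))
# ridge: block outline by mask
for n,c in (("top",(215,217)),("scene",(340,275))):
    im=cv2.imread(f"pics/{n}0.png"); g=cv2.cvtColor(im,cv2.COLOR_BGR2HSV)
    m=((g[:,:,2]<95)&(g[:,:,1]>90)).astype(np.uint8)
    k,l,st,ce=cv2.connectedComponentsWithStats(m); i=l[c[1],c[0]]
    cs=cv2.findContours((l==i).astype(np.uint8),0,2)[0][0]; print(n,st[i],ce[i],cv2.minAreaRect(cs), plane(n,ce[i:i+1],22))
```

```text
rivet1 [ 433.9 -190.3   18.9    0.4]
rivet2 [ 425.1 -254.3   18.5    1. ]
tip mid [465.5  16.6   4.5   0.5]
hend mid [ 420.8 -277.4   12.3    0.5]
slabR [666.2 107.   42.8   1.9]
slabL [509.3  90.6  45.4   1.3]
bar tip z8 [[465.1  16.4   8. ]] [[467.6  17.1   8. ]]
hend z18 [[ 420.6 -277.    18. ]] [[ 424.2 -274.3   18. ]]
riv z18 [[ 433.9 -190.1   18. ]
 [ 424.9 -253.9   18. ]] [[ 433.5 -190.8   18. ]
 [ 425.  -255.    18. ]]
slab z52 [[664.2 104.3  52. ]
 [508.6  88.7  52. ]] [[669.2 109.   52. ]
 [512.5  92.1  52. ]]
dock z6 [[766.4 107.1   6. ]
 [412.7  79.1   6. ]]
top [204 202  22  31 548] [214.4 217.2] ((214.33848571777344, 217.2077178955078), (29.520265579223633, 18.977313995361328), 82.87498474121094) [[599.6  19.6  22. ]]
scene [323 259  33  37 535] [339.7 277.1] ((340.0872802734375, 276.1611328125), (20.808490753173828, 34.57158660888672), 34.99202346801758) [[606.6  23.   22. ]]
```

```bash
python3 -m jog '{"jaw":[60,60,60,60,60,60,60,60,60],"slide":[[0,0,0],[0,0,0],[0,0,0],[0,0,0],[0,0,0],[0,0,0],[0,0,0],[0,0,0],[0,0,0]],"spin":[-0.918,-0.918,-0.918,-0.918,-0.918,-0.918,-0.918,-0.918,-0.918]}' 10
python3 - <<'E'
from h import *
np.set_printoptions(precision=0,suppress=True)
print("base pts: jar,bowl,book,blk",plane("top",[(346,165),(397,292),(412,210)],12).tolist(),plane("top",[(226,161),(277,176),(271,126)],22).tolist())
E
```

```text
time_s: 1.0
ee_pos: [154.8, -553.4, 176.3]
ee_rot: [-180.0, -0.1, 82.0]
force: [0.4, 0.6, -0.7]
gripper_width: 60.0
gripper_force: 0.0
base pts: jar,bowl,book,blk [[735.1657362957051, -320.7593250161484, 12.0], [403.44267539420133, -434.00504347164735, 12.0], [611.9055258549579, -486.55288619717993, 12.0]] [[747.9847201989353, -8.605830561442161, 22.0], [704.9950499871991, -140.158193291104, 22.0], [843.0087709070322, -126.56140150598205, 22.0]]
```

```bash
python3 -m jog '{"jaw":[60,60,60,60,60,60,60],"slide":[[0.937,0.574,0.2],[0.937,0.574,0.2],[0.937,0.574,0.2],[0.937,0.574,0.2],[0.937,0.574,0.2],[0.937,0.574,0.2],[0.937,0.574,0.2]],"spin":[0,0,0,0,0,0,0]}' 10; python3 -m jog '{"jaw":[60,60,60,60,60,60,60,60],"slide":[[0.937,0.574,0.2],[0.937,0.574,0.2],[0.937,0.574,0.2],[0.937,0.574,0.2],[0.937,0.574,0.2],[0.937,0.574,0.2],[0,0,0],[0,0,0]],"spin":[0,0,0,0,0,0,0,0]}' 10
```

```text
time_s: 1.7
ee_pos: [303.0, -375.0, 134.3]
ee_rot: [-180.0, -0.0, 81.7]
force: [-0.2, 0.3, -0.4]
gripper_width: 59.9
gripper_force: 0.0
time_s: 2.5
ee_pos: [428.9, -223.9, 98.5]
ee_rot: [-179.9, 0.0, 81.8]
force: [-0.1, 0.3, 0.0]
gripper_width: 59.9
gripper_force: 0.0
```

```bash
python3 -m jog '{"jaw":[60,60,60,60,60,60,60,15,15,15],"slide":[[0,0,0.7],[0,0,0.7],[0,0,0.7],[0,0,0.5],[0,0,0.4],[0,0,0.18],[0,0,0],[0,0,0],[0,0,0],[0,0,0]],"spin":[0,0,0,0,0,0,0,0,0,0]}' 8
```

```text
time_s: 3.5
ee_pos: [429.4, -224.7, 4.1]
ee_rot: [179.9, 0.0, 81.7]
force: [-0.1, 0.4, -0.1]
gripper_width: 38.7
gripper_force: 0.0
```

```bash
python3 -m jog '{"jaw":[15,15,15,15,15,15],"slide":[[0,0,0.05],[0,0,0],[0,0,0],[0,0,0],[0,0,0],[0,0,0]],"spin":[0,0,0,0,0,0]}' 8
```

```text
time_s: 4.1
ee_pos: [429.0, -224.4, 1.9]
ee_rot: [180.0, 0.0, 81.7]
force: [0.0, -0.5, -0.1]
gripper_width: 15.1
gripper_force: 0.0
```

Run:
```python
from h import *
a=env.grab_frame("top")[190:390,150:400,::-1]; b=env.grab_frame("scene")[90:290,220:420,::-1]
cv2.imwrite("pics/g1.png",np.hstack([cv2.resize(a,None,fx=1.8,fy=1.8,interpolation=2),cv2.resize(b,None,fx=1.7,fy=1.8,interpolation=2)]))
s=env.state(); print(s["ee_pos"],proj("top",[s["ee_pos"]]),proj("scene",[s["ee_pos"]]))
```

```text
[ 429.04152968 -224.36998023    1.9484425 ] [[312.56813503 284.08886753]] [[306.49995053 170.10196059]]
```

View pics/g1.png

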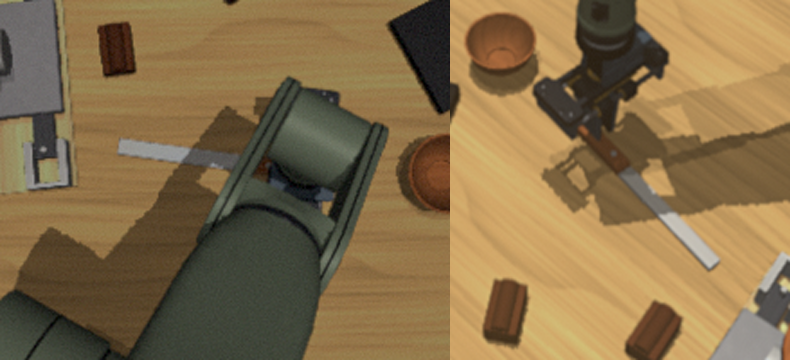

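Run:
```python
from h import *
b=env.grab_frame("scene")[120:200,260:350,::-1]
b=cv2.convertScaleAbs(b,alpha=1.8,beta=15)
cv2.imwrite("pics/g2.png",cv2.resize(b,None,fx=7,fy=7,interpolation=2)); print(env.state()["gripper_width"])
```

```text
15.149419228214231
```

View pics/g2.png

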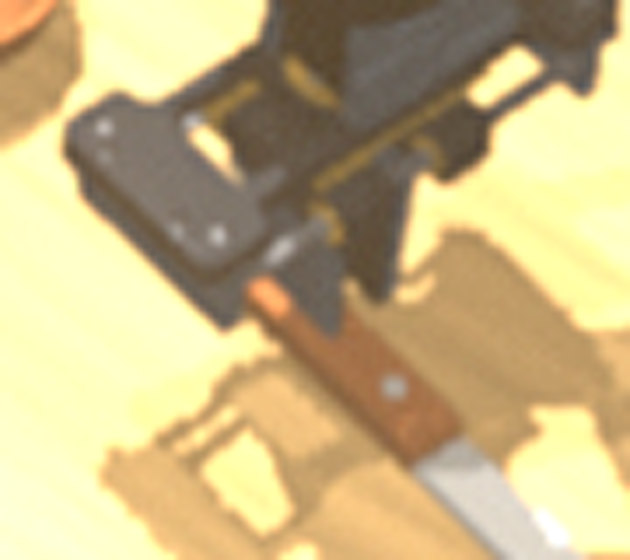

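The enlarged crop shows the left fingertip at crop (333,335) and the right one at (380,295). Both sit to the robot side of the handle, which passes left of and under them, so the grasp missed. I'll quantify the offset.

Run:
```python
from h import *
np.set_printoptions(precision=1,suppress=True)
p=np.array([(333,335),(380,295),(395,387),(356,315)])/7+[259.6,119.6]
for z in (0,18,25): print(z,plane("scene",p,z))
print(env.state()["force"],env.state()["qpos"],env.state()["ee_rot"])
print(cv2.__version__)
for c in ((409.9,),): pass
```

```text
0 [[ 420.6 -229.3    0. ]
 [ 395.7 -228.6    0. ]
 [ 422.9 -198.4    0. ]
 [ 408.3 -229.1    0. ]]
18 [[ 431.3 -221.3   18. ]
 [ 406.8 -220.6   18. ]
 [ 433.6 -191.    18. ]
 [ 419.2 -221.1   18. ]]
25 [[ 435.4 -218.2   25. ]
 [ 411.1 -217.5   25. ]
 [ 437.7 -188.1   25. ]
 [ 423.4 -218.    25. ]]
[ 0.7  0.5 -0.2] [-29.   21.1 115.   -0.   43.9 -20.7] [180.    0.   81.7]
4.12.0
```

```bash
python3 -m jog '{"jaw":[60,60,60,60,60],"slide":[[0,0,0],[0,0,0],[0,0,0],[0,0,0.05],[0,0,0.05]],"spin":[0,0,0,0,0]}' 8;  python3 -m jog '{"jaw":[60,60],"slide":[[0,0,0.05],[0,0,0]],"spin":[0,0]}' 8
python3 - <<'E'
from h import *
b=env.grab_frame("scene")[110:200,250:350,::-1]
b=cv2.convertScaleAbs(b,alpha=1.8,beta=15)
cv2.imwrite("pics/g3.png",cv2.resize(b,None,fx=6,fy=6,interpolation=2)); print(env.state()["ee_pos"],env.state()["force"])
E
```

```text
time_s: 4.75
ee_pos: [429.1, -224.4, -1.1]
ee_rot: [180.0, 0.0, 81.7]
force: [-0.4, -1.0, -0.5]
gripper_width: 52.5
gripper_force: 0.0
time_s: 4.95
ee_pos: [428.8, -224.2, -2.9]
ee_rot: [-180.0, -0.0, 81.7]
force: [0.6, 0.6, -0.1]
gripper_width: 60.0
gripper_force: 0.0
[ 428.9491077  -224.32119955   -2.72330646] [0.04052839 0.52060714 0.41690504]
```

View pics/g3.png

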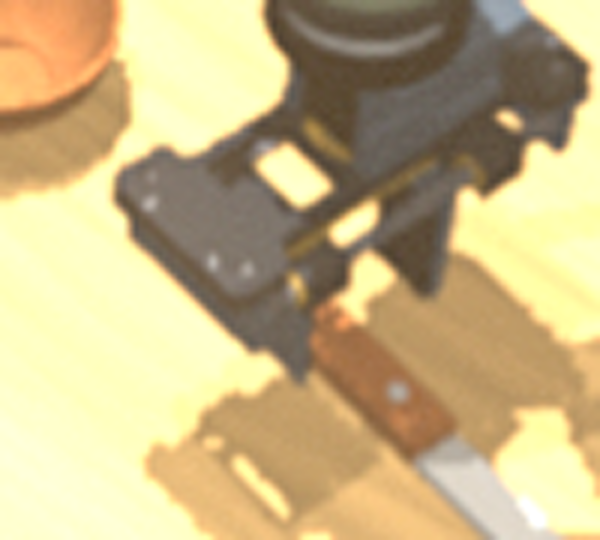

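No contact at a reported -2.7 mm, so the fingertips are well above the counter. In the crop the tips are at (300,380) and (432,297), straddling the handle. I'll estimate their true height, then feel downward.

```bash
python3 - <<'E'
from h import *
np.set_printoptions(precision=1,suppress=True)
p=np.array([(300,380),(432,297)])/6+[249.6,109.6]
for z in (0,15,30): print(z,plane("scene",p,z).tolist())
E
python3 -m jog '{"jaw":[60,60,60,60],"slide":[[0,0,0.1],[0,0,0.1],[0,0,0.1],[0,0,0]],"spin":[0,0,0,0]}' 8
```

```text
0 [[446.0236874911079, -232.0898596016829, 0.0], [376.0946060329179, -219.7142424079274, 0.0]]
15 [[454.53753553549416, -225.37826006633847, 15.0], [385.6092535007541, -213.1797581770326, 15.0]]
30 [[463.0513835798804, -218.666660530994, 30.0], [395.12390096859053, -206.64527394613773, 30.000000000000114]]
time_s: 5.4
ee_pos: [428.7, -224.1, -12.1]
ee_rot: [-179.9, -0.0, 81.7]
force: [-0.3, -0.1, 0.1]
gripper_width: 60.1
gripper_force: 0.0
```

```bash
python3 -m jog '{"jaw":[60,60,60,60],"slide":[[0,0,0.1],[0,0,0.1],[0,0,0.1],[0,0,0]],"spin":[0,0,0,0]}' 8; python3 -m jog '{"jaw":[60,60],"slide":[[0,0,0.08],[0,0,0.0]],"spin":[0,0]}' 8;python3 -m jog '{"jaw":[60,60],"slide":[[0,0,0.06],[0,0,0.0]],"spin":[0,0]}' 8
```

```text
time_s: 5.8
ee_pos: [428.7, -224.2, -21.0]
ee_rot: [-179.9, -0.0, 81.7]
force: [-0.6, 0.3, -0.3]
gripper_width: 60.0
gripper_force: 0.0
time_s: 6.0
ee_pos: [428.9, -224.3, -23.2]
ee_rot: [-180.0, -0.0, 81.7]
force: [-1.2, -0.1, -0.4]
gripper_width: 59.8
gripper_force: 0.0
time_s: 6.2
ee_pos: [428.9, -224.3, -24.9]
ee_rot: [-180.0, -0.0, 81.7]
force: [0.3, 0.4, 0.8]
gripper_width: 60.1
gripper_force: 0.0
```

```bash
for i in 1; do python3 -m jog '{"jaw":[60,60],"slide":[[0,0,0.05],[0,0,0.0]],"spin":[0,0]}' 8; done; python3 -m jog '{"jaw":[60,60],"slide":[[0,0,0.05],[0,0,0.0]],"spin":[0,0]}' 8; python3 -m jog '{"jaw":[15,15,15,15,15,15],"slide":[[0,0,0],[0,0,0],[0,0,0],[0,0,0],[0,0,0],[0,0,0]],"spin":[0,0,0,0,0,0]}' 6
```

```text
time_s: 6.4
ee_pos: [429.0, -224.3, -26.4]
ee_rot: [-180.0, 0.0, 81.7]
force: [0.1, -0.2, 0.5]
gripper_width: 59.6
gripper_force: 0.0
time_s: 6.6
ee_pos: [429.0, -224.3, -27.9]
ee_rot: [-180.0, 0.0, 81.7]
force: [-1.0, -0.5, 0.3]
gripper_width: 60.0
gripper_force: 0.0
time_s: 7.2
ee_pos: [428.9, -224.3, -27.7]
ee_rot: [-180.0, 0.0, 81.7]
force: [-0.9, 0.7, 0.4]
gripper_width: 23.8
gripper_force: 6.0
```

```bash
python3 -m jog '{"jaw":[15,15,15,15,15,15,15,15,15,15],"slide":[[0,0,-0.22],[0.01,0,-0.22],[0.02,0,-0.22],[0.02,0,-0.22],[0.03,0,-0.22],[0.03,0,-0.22],[0.04,0,-0.22],[0.05,0,-0.22],[0.06,0,-0.22],[0.06,0,-0.22]],"spin":[0,0,0,0,0,0,0,0,0,0]}' 6; python3 -m jog '{"jaw":[15,15,15,15],"slide":[[0,0,0],[0,0,0],[0,0,-0.5],[0,0,-0.5]],"spin":[0,0,0,0]}' 60
python3 - <<'E'
from h import *
a=env.grab_frame("top")[190:390,150:400,::-1]; b=env.grab_frame("scene")[90:290,220:420,::-1]
f=lambda i:cv2.convertScaleAbs(i,alpha=1.6,beta=10)
cv2.imwrite("pics/g4.png",np.hstack([cv2.resize(f(a),None,fx=1.8,fy=2.4,interpolation=2),cv2.resize(f(b),None,fx=1.7,fy=2.4,interpolation=2)]))
s=env.state(); print(s["ee_pos"],s["torque"])
E
```

```text
time_s: 8.2
ee_pos: [430.4, -214.7, 38.8]
ee_rot: [180.0, 0.0, 81.7]
force: [0.3, 0.4, -3.2]
gripper_width: 24.1
gripper_force: 6.0
time_s: 8.6
ee_pos: [429.6, -214.7, 67.7]
ee_rot: [-179.9, -0.0, 81.7]
force: [0.3, 0.4, -3.2]
gripper_width: 22.9
gripper_force: 60.0
[ 431.63904369 -215.67239107   69.42135888] [-0.35915787 -0.12544758 -0.03711337]
```

View pics/g4.png

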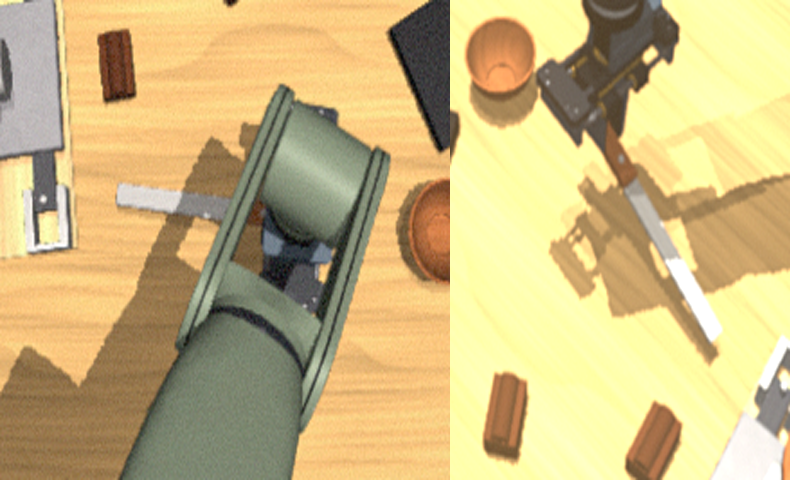

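The bar is held and lifted. The tip's end face is at top crop (118,195) and scene crop (712,338), with its shadow about 15 px below it, so it is slightly off the counter. A rivet is at scene crop (621,158).

Run:
```python
from h import *
np.set_printoptions(precision=1,suppress=True)
t=[(150+118/1.8-.3,190+195/2.4-.3)]; s=[(220+262/1.7-.3,90+338/2.4-.3)]
tip=tri(t,s); print("tip",tip)
E=env.state()["ee_pos"]; print("ee",E)
# rivet on ray, in the vertical plane of bar (yaw 81.7 through tip)
u=np.array([np.cos(np.radians(81.7)),np.sin(np.radians(81.7))])
c,d=rays("scene",[(220+171/1.7-.3,90+158/2.4-.3)]); d=d[0]
n=np.array([-u[1],u[0],0]); k=((tip[0,:3]-c)@n)/(d@n); r=c+k*d; print("rivet",r,np.linalg.norm(r-tip[0,:3]),np.degrees(np.arctan2(r[2]-tip[0,2]-10,np.linalg.norm(r[:2]-tip[0,:2]))))
print("horizontal tip from ee along bar, lateral:",(tip[0,:2]-E[:2])@u,(tip[0,:2]-E[:2])@n[:2])
```

```text
tip [[465.   12.2  26.7   8.2]]
ee [ 431.6 -215.7   69.4]
rivet [ 436.5 -183.   104.4] 211.9597850624694 18.945410477469512
horizontal tip from ee along bar, lateral: 230.26358344447135 -0.10796850151101232
```

```bash
cat >> h.py <<'E'
def blade(n,near,ee,yaw,save=None):
    im=env.grab_frame(n); g=cv2.cvtColor(im,cv2.COLOR_RGB2HSV)
    m=((g[:,:,1]<60)&(g[:,:,2]>(110 if n=="scene" else 85))).astype(np.uint8)
    k,l,st,ce=cv2.connectedComponentsWithStats(m)
    b=min((i for i in range(1,k) if st[i,4]>60),key=lambda i:np.min(np.hypot(*(np.argwhere(l==i)[:,::-1]-near).T)))
    pts=np.argwhere(l==b)[:,::-1].astype(float); box=cv2.minAreaRect(pts.astype(np.float32)); bp=cv2.boxPoints(box)
    e=sorted([(np.linalg.norm(bp[i]-bp[i-1]),(bp[i]+bp[i-1])/2) for i in range(4)],key=lambda q:q[0])[:2]
    e=sorted([q[1] for q in e],key=lambda q:np.hypot(*(q-near))); 
    u=np.array([np.cos(np.radians(yaw)),np.sin(np.radians(yaw)),0]); nn=np.array([-u[1],u[0],0])
    c,d=rays(n,e); P=c+d*(((ee-c)@nn)/(d@nn))[:,None]
    dz=P[1]-P[0]; return np.array(e),P,np.degrees(np.arctan2(dz[2],np.hypot(*dz[:2]))),np.linalg.norm(dz)
E
python3 - <<'E'
from h import *
np.set_printoptions(precision=1,suppress=True)
s=env.state(); print(s["ee_pos"],s["ee_rot"])
t=None
for n,p in (("scene",(374,231)),("top",(216,271))):
    r=blade(n,p,s["ee_pos"],81.7); print(n,*r)
    if n=="scene": a=r[0][0]
    else: print("tri tip",tri([r[0][0]],[a]))
E
```

```text
[ 431.6 -215.7   69.4] [179.8   0.1  81.7]
scene [[376.4 229.9]
 [328.5 170. ]] [[ 465.    13.3   32.7]
 [ 440.8 -152.6   81.2]] 16.139464884069795 174.51542997961516
top [[214.8 269.8]
 [251.6 273.7]] [[465.5  16.4  31.4]
 [452.1 -75.5  59. ]] 16.604985346186623 96.83752453570652
tri tip [[465.7  14.8  34.8   2.5]]
```

Run:
```python
from h import *
np.set_printoptions(precision=1,suppress=True)
im=cv2.imread("pics/top0.png"); g=cv2.cvtColor(im,cv2.COLOR_BGR2HSV)
def fit(px,z,n):
    P=plane(n,px,z)[:,:2]; 
    for _ in range(3):
        a=np.polyfit(P[:,0],P[:,1],1); r=abs(P[:,1]-np.polyval(a,P[:,0])); P=P[r<2.0*max(r.std(),.4)]
    return a,len(P),P[:,0].min(),P[:,0].max()
# slab front: rows 196..248: largest saturation step in columns 170..196 (subpixel by gradient centroid)
S=cv2.GaussianBlur(g[:,:,1].astype(float),(0,0),0.8)
def edge(rows,c0,c1,A,sign):
    o=[]
    for r in rows:
        d=np.clip(sign*np.gradient(A[r,c0:c1]),0,None); k=int(d.argmax()); w=d[max(0,k-2):k+3]; o.append((c0+max(0,k-2)+(w*np.arange(len(w))).sum()/w.sum(),r))
    return np.array(o)
e=edge(range(196,248),172,194,S,1); 
for z in (30,52):
    a,n,l,h=fit(e,z,"top"); print("slab front z",z,"angle",np.degrees(np.arctan(a[0])),"y@589",np.polyval(a,589),n)
print(e[[0,20,40,50]], [g[220,c].tolist() for c in range(178,194)])
# slab side edges (ends of front) in top: columns 172..182
V=cv2.GaussianBlur(g[:,:,1].astype(float),(0,0),0.8)
es=edge(range(176,183),180,200,V.T[:,:],1)
lo=[];hi=[]
for c in (177,178,179,180):
    col=S[:,c]; up=np.gradient(col); lo.append((c,180+np.argmin(up[180:200]))); hi.append((c,240+np.argmax(up[240:265])))
print(lo,hi,plane("top",[lo[0],hi[0],lo[3],hi[3]],52))
# block
m=((g[:,:,2]<95)&(g[:,:,1]>90)).astype(np.uint8);k,l,st,ce=cv2.connectedComponentsWithStats(m);i=l[217,215]
B=cv2.boxPoints(cv2.minAreaRect(np.argwhere(l==i)[:,::-1].astype(np.float32))); print("block",B,plane("top",B,20))
```

```text
slab front z 30 angle 5.774942529413949 y@589 99.77633157869934 52
slab front z 52 angle 5.774942529413951 y@589 95.99769788624633 52
[[180.3 196. ]
 [182.1 216. ]
 [183.6 236. ]
 [184.3 246. ]] [[165, 10, 102], [10, 7, 106], [158, 10, 103], [0, 8, 92], [167, 34, 53], [17, 113, 68], [22, 96, 127], [24, 91, 143], [22, 76, 141], [20, 102, 125], [17, 128, 138], [16, 130, 143], [17, 127, 142], [18, 134, 139], [19, 120, 145], [20, 126, 140]]
[(177, np.int64(189)), (178, np.int64(189)), (179, np.int64(189)), (180, np.int64(190))] [(177, np.int64(252)), (178, np.int64(252)), (179, np.int64(252)), (180, np.int64(252))] [[666.9 111.2  52. ]
 [507.8 107.   52. ]
 [664.2 103.5  52. ]
 [507.7  99.6  52. ]]
block [[203.1 203.7]
 [221.9 201.4]
 [225.6 230.7]
 [206.8 233. ]] [[635.5  49.3  20. ]
 [640.8   1.1  20. ]
 [564.9  -8.7  20. ]
 [559.6  38.9  20. ]]
```

```bash
python3 -m jog '{"jaw":[15,15,15,15,15,15],"slide":[[0,0,-0.35],[0,0,-0.35],[0,0,-0.35],[0,0,-0.35],[0,0,0],[0,0,0]],"spin":[-0.2,-0.3,-0.4,-0.4,-0.3,-0.175]}' 60;  python3 -m jog '{"jaw":[15,15,15,15,15,15,15,15,15,15],"slide":[[0.1,0.45,0],[0.165,0.8,0],[0.165,0.9,0],[0.165,0.9,0],[0.165,0.9,0],[0.165,0.9,0],[0.165,0.8,0],[0.165,0.45,0],[0.065,0.186,0],[0,0,0]],"spin":[0,0,0,0,0,0,0,0,0,0]}' 60
python3 - <<'E'
from h import *
np.set_printoptions(precision=1,suppress=True)
s=env.state(); e=s["ee_pos"]; print(e,s["ee_rot"])
P=[e+[-0.103*233,0.995*233,-39]]
for n in ("scene","top"):
    p=proj(n,P)[0]; r=blade(n,p,e,s["ee_rot"][2]); print(n,p,*r)
    if n=="scene": a=r[0][0]
    else: print("tri tip",tri([r[0][0]],[a]))
E
```

```text
time_s: 9.4
ee_pos: [430.3, -214.8, 110.4]
ee_rot: [-180.0, 0.0, 96.0]
force: [0.3, 0.4, -3.0]
gripper_width: 23.3
gripper_force: 60.0
time_s: 10.4
ee_pos: [613.9, -155.4, 109.6]
ee_rot: [-179.9, -0.0, 96.0]
force: [-1.0, -1.2, -3.1]
gripper_width: 23.2
gripper_force: 60.0
[ 613.9 -155.4  109.6] [-179.9   -0.    96. ]
scene [367.3 277.8] [[366.8 276.9]
 [301.7 222.7]] [[589.8  74.6  72.2]
 [607.1 -91.  122.8]] 16.920339011650263 174.00502560919313
top [188.7 217.3] [[198.4 228. ]
 [271.7 129.1]] [[ 589.8   74.4  -68.2]
 [ 611.5 -132.4  574.3]] 72.06533908694944 675.324952625822
tri tip [[570.1  63.2  25.3   8.2]]
```

```bash
python3 -m jog '{"jaw":[15,15,15,15,15,15,15],"slide":[[0,0,0.25],[0,0,0.3],[0,0,0.3],[0,0,0.2],[0,0,0.1],[0,0,0.05],[0,0,0]],"spin":[0,0,0,0,0,0,0]}' 60;  python3 -m jog '{"jaw":[15,15,15,15],"slide":[[0,0,0.05],[0,0,0.05],[0,0,0.05],[0,0,0]],"spin":[0,0,0,0]}' 60;  python3 -m jog '{"jaw":[15,15,15],"slide":[[0,0,0.05],[0,0,0.05],[0,0,0]],"spin":[0,0,0]}' 60;python3 - <<'E'
from h import *
np.set_printoptions(precision=1,suppress=True)
s=env.state(); e=s["ee_pos"]; print(e,s["force"],s["torque"])
P=[e+[-0.103*233,0.995*233,-35]]
r=blade("scene",proj("scene",P)[0],e,96); print(*r)
E
```

```text
time_s: 11.2
ee_pos: [613.9, -156.0, 74.1]
ee_rot: [-180.0, 0.0, 95.9]
force: [0.1, 0.3, -3.1]
gripper_width: 23.6
gripper_force: 60.0
time_s: 11.6
ee_pos: [613.7, -155.9, 69.6]
ee_rot: [-180.0, -0.0, 95.9]
force: [0.1, 0.2, -4.0]
gripper_width: 23.2
gripper_force: 60.0
time_s: 11.9
ee_pos: [613.7, -155.9, 66.5]
ee_rot: [-180.0, -0.0, 95.9]
force: [-0.5, -0.2, -3.5]
gripper_width: 23.0
gripper_force: 60.0
[ 613.7 -155.9   66.5] [-0.5 -0.2 -3.5] [-0.2 -0.1 -0. ]
[[364.3 285.2]
 [300.6 232.9]] [[589.4  75.6  30.1]
 [607.  -91.9  78.5]] 16.02340255195997 175.2493963960894
```

```bash
python3 -m jog '{"jaw":[15,15,15,15],"slide":[[0,0,0.05],[0,0,0.05],[0,0,0.04],[0,0,0]],"spin":[0,0,0,0]}' 60;python3 - <<'E'
from h import *
np.set_printoptions(precision=1,suppress=True)
s=env.state(); e=s["ee_pos"]; print(e,s["force"],s["torque"])
P=[e+[-0.103*233,0.995*233,-33]]
r=blade("scene",proj("scene",P)[0],e,96); print(*r)
E
```

```text
time_s: 12.35
ee_pos: [614.0, -155.9, 62.7]
ee_rot: [180.0, -0.0, 95.9]
force: [-0.5, 0.4, -0.5]
gripper_width: 23.6
gripper_force: 60.0
[ 614.  -155.9   62.7] [-0.5  0.4 -0.5] [ 0.1 -0.2 -0. ]
[[364.5 286. ]
 [300.8 233.7]] [[589.6  76.7  28.1]
 [607.2 -91.1  76.5]] 16.022999008835992 175.4765477880069
```

```bash
python3 -m jog '{"jaw":[15,15,15,15,15,15],"slide":[[0.1,0,0.03],[0.15,0,0.042],[0.15,0,0.042],[0.15,0,0.042],[0.1,0,0.028],[0,0,0]],"spin":[0,0,0,0,0,0]}' 60;python3 -m jog '{"jaw":[15,15,15,15],"slide":[[0.1,0,0.028],[0.1,0,0.028],[0.1,0,0.028],[0,0,0]],"spin":[0,0,0,0]}' 60;python3 - <<'E'
from h import *
np.set_printoptions(precision=1,suppress=True)
s=env.state(); e=s["ee_pos"]; print(e,s["force"],s["torque"])
im=env.grab_frame("top"); cv2.imwrite("pics/t5.png",im[:,:,::-1]); im=env.grab_frame("scene"); cv2.imwrite("pics/s5.png",im[:,:,::-1])
E
```

```text
time_s: 13.0
ee_pos: [611.7, -135.5, 56.8]
ee_rot: [-180.0, -0.1, 95.9]
force: [0.5, 1.5, -1.7]
gripper_width: 23.3
gripper_force: 60.0
time_s: 13.4
ee_pos: [610.9, -127.1, 54.4]
ee_rot: [-180.0, -0.0, 95.9]
force: [0.3, 0.8, 0.4]
gripper_width: 23.3
gripper_force: 60.0
[ 610.9 -127.1   54.4] [0.3 0.8 0.4] [ 0.3 -0.1 -0.1]
```

Run:
```python
from h import *
np.set_printoptions(precision=1,suppress=True)
g=cv2.cvtColor(cv2.imread("pics/t5.png"),cv2.COLOR_BGR2HSV)
for c in (188,191,194,197,200,204):
    r=[i for i in range(200,245) if g[i,c,1]<60 and g[i,c,2]>85]
    print(c,r[:1],r[-1:],len(r),end=' ')
    if r: print(plane("top",[(c,np.mean(r))],32),end='')
    print()
g=cv2.cvtColor(cv2.imread("pics/s5.png"),cv2.COLOR_BGR2HSV)
m=((g[:,:,2]<95)&(g[:,:,1]>90)).astype(np.uint8)
for c in (345,350,355,360,364,368):
    r=[i for i in range(255,310) if g[i,c,1]<60 and g[i,c,2]>110]; print(c,r[:1],r[-1:],plane("scene",[(c,np.mean(r))],32) if r else '')
```

```text
188 [217] [225] 9 [[588.7  85.   32. ]]
191 [217] [224] 8 [[589.9  77.4  32. ]]
194 [216] [223] 8 [[592.3  69.8  32. ]]
197 [216] [223] 8 [[592.2  62.2  32. ]]
200 [215] [222] 8 [[594.6  54.7  32. ]]
204 [214] [222] 9 [[595.8  44.6  32. ]]
345 [264] [276] [[590.1  22.9  32. ]]
350 [268] [280] [[590.2  36.8  32. ]]
355 [272] [285] [[591.2  51.4  32. ]]
360 [277] [309] [[600.8  72.6  32. ]]
364 [280] [309] [[605.4  87.1  32. ]]
368 [283] [309] [[604.3  97.   32. ]]
```

```bash
python3 -m jog '{"jaw":[15,15,15,15],"slide":[[0.08,0,0.022],[0.08,0,0.022],[0.05,0,0.014],[0,0,0]],"spin":[0,0,0,0]}' 60;python3 -m jog '{"jaw":[15,15,15],"slide":[[0.06,0,0.017],[0.03,0,0.008],[0,0,0]],"spin":[0,0,0]}' 60;python3 -m jog '{"jaw":[15,15,15],"slide":[[0.06,0,0.017],[0.03,0,0.008],[0,0,0]],"spin":[0,0,0]}' 60
```

```text
time_s: 13.9
ee_pos: [610.3, -121.1, 52.7]
ee_rot: [-180.0, -0.0, 95.9]
force: [-0.6, 0.5, -0.7]
gripper_width: 23.5
gripper_force: 60.0
time_s: 14.2
ee_pos: [610.0, -118.5, 52.0]
ee_rot: [180.0, -0.0, 95.9]
force: [0.7, 0.0, -0.3]
gripper_width: 23.3
gripper_force: 60.0
time_s: 14.5
ee_pos: [609.7, -115.8, 51.2]
ee_rot: [180.0, -0.0, 95.9]
force: [-0.2, 0.6, -0.2]
gripper_width: 23.3
gripper_force: 60.0
```

```bash
python3 -m jog '{"jaw":[15,15,15],"slide":[[0.04,0,0.011],[0.03,0,0.008],[0,0,0]],"spin":[0,0,0]}' 60 | grep -E "pos|force:"
```

```text
ee_pos: [609.5, -113.8, 50.7]
force: [0.5, -0.3, -0.5]
gripper_force: 60.0
```

```bash
python3 -m jog '{"jaw":[15,15,15],"slide":[[0.04,0,0.011],[0.03,0,0.008],[0,0,0]],"spin":[0,0,0]}' 60 | grep -E "pos|force:"
```

```text
ee_pos: [609.3, -111.7, 50.1]
force: [0.6, -0.8, 0.9]
gripper_force: 60.0
```

```bash
python3 -m jog '{"jaw":[15,15,15],"slide":[[0.04,0,0.011],[0.03,0,0.008],[0,0,0]],"spin":[0,0,0]}' 60 | grep -E "pos|force:"
```

```text
ee_pos: [609.1, -109.6, 49.5]
force: [0.1, -0.5, 0.9]
gripper_force: 60.0
```

```bash
python3 -m jog '{"jaw":[15,15,15],"slide":[[0.04,0,0.011],[0.02,0,0.006],[0,0,0]],"spin":[0,0,0]}' 60 | grep -E "pos|force:"
python3 - <<'E'
from workcell import env
print(env.state()["force"])
E
```

```text
ee_pos: [608.9, -107.8, 49.0]
force: [0.2, -0.2, 0.3]
gripper_force: 60.0
[ 0.18568802 -0.2406208   0.34324301]
```

```bash
python3 -m jog '{"jaw":[15,15,15],"slide":[[0.04,0,0.011],[0.02,0,0.006],[0,0,0]],"spin":[0,0,0]}' 60 | grep -E "pos|force:"
```

```text
ee_pos: [608.7, -106.0, 48.5]
force: [-0.5, 0.5, 0.7]
gripper_force: 60.0
```

```bash
python3 -m jog '{"jaw":[15,15,15],"slide":[[0.04,0,0.011],[0.03,0,0.008],[0,0,0]],"spin":[0,0,0]}' 60 | grep -E "pos|force:"
```

```text
ee_pos: [608.5, -103.9, 47.9]
force: [0.1, 0.3, 0.8]
gripper_force: 60.0
```

```bash
python3 -m jog '{"jaw":[15,15,15],"slide":[[0.04,0,0.011],[0.03,0,0.008],[0,0,0]],"spin":[0,0,0]}' 60 | grep -E "pos|force:"
```

```text
ee_pos: [608.3, -101.8, 47.4]
force: [-0.2, -0.4, 0.7]
gripper_force: 60.0
```

```bash
python3 -m jog '{"jaw":[15,15,15],"slide":[[0.04,0,0.011],[0.03,0,0.008],[0,0,0]],"spin":[0,0,0]}' 60 | grep -E "pos|force:"
```

```text
ee_pos: [608.2, -100.2, 47.0]
force: [0.7, -2.6, 1.0]
gripper_force: 60.0
```

```bash
python3 -m jog '{"jaw":[15,15,15],"slide":[[0.04,0,0.011],[0.03,0,0.008],[0,0,0]],"spin":[0,0,0]}' 60 | grep -E "pos|force:"
```

```text
ee_pos: [608.6, -100.1, 46.9]
force: [0.4, -8.3, 2.4]
gripper_force: 60.0
```

The y force went from about 0 to -2.6 and then -8.3 N at ee y = -100, so the tip has met the bumper about 32 mm in. I'll ease back about 4 mm, then lever in small steps while backing the grip.

```bash
python3 -m jog '{"jaw":[15,15,15,15],"slide":[[-0.08,0,-0.02],[-0.08,0,-0.02],[-0.06,0,-0.015],[0,0,0]],"spin":[0,0,0,0]}' 60 | grep -E "pos|force:";  python3 -m jog '{"jaw":[15,15,15,15,15],"slide":[[-0.02,0,0.08],[-0.02,0,0.08],[-0.02,0,0.08],[-0.02,0,0.06],[0,0,0]],"spin":[0,0,0,0,0]}' 60 | grep -E "pos|force:"
```

```text
ee_pos: [608.1, -103.6, 47.5]
force: [-0.8, 2.4, 0.1]
gripper_force: 60.0
ee_pos: [609.0, -106.1, 41.0]
force: [-4.2, 4.4, 13.6]
gripper_force: 60.0
```

```bash
python3 -m jog '{"jaw":[15,15,15,15,15],"slide":[[-0.02,0,0.06],[-0.02,0,0.06],[-0.02,0,0.06],[0,0,0],[0,0,0]],"spin":[0,0,0,0,0]}' 60 | grep -E "pos|force:|rot";python3 - <<'E'
from h import *
np.set_printoptions(precision=1,suppress=True)
s=env.state(); e=s["ee_pos"]; print(e,s["force"],s["torque"])
def show(n,f):
    g=cv2.cvtColor(env.grab_frame(n),cv2.COLOR_RGB2HSV); cv2.imwrite(f,cv2.cvtColor(g,cv2.COLOR_HSV2BGR))
    v=g[:,:,2]; print("R bolt",v[155:195,167].tolist()); print("L bolt",v[250:290,174].tolist())
show("top","pics/t6.png")
v=cv2.cvtColor(cv2.imread("pics/top0.png"),cv2.COLOR_BGR2HSV)[:,:,2]; print(v[155:195,167].tolist()); print(v[250:290,174].tolist())
E
```

```text
ee_pos: [609.4, -107.9, 36.1]
ee_rot: [179.9, -0.0, 95.9]
force: [-4.0, 4.2, 15.4]
gripper_force: 60.0
[ 609.4 -107.9   36.1] [-4.   4.2 15.4] [1.5 0.7 0.2]
R bolt [109, 55, 46, 50, 58, 117, 152, 155, 156, 154, 155, 160, 152, 127, 110, 131, 134, 87, 49, 51, 56, 55, 56, 59, 58, 52, 53, 53, 58, 57, 57, 56, 57, 58, 56, 105, 110, 110, 110, 110]
L bolt [113, 106, 66, 48, 61, 55, 59, 59, 58, 61, 62, 58, 55, 58, 59, 57, 61, 57, 57, 54, 63, 102, 146, 146, 99, 62, 55, 44, 80, 149, 159, 157, 153, 153, 153, 155, 154, 155, 154, 157]
[103, 46, 41, 43, 52, 107, 135, 145, 138, 143, 139, 139, 139, 100, 98, 121, 124, 74, 46, 47, 49, 46, 53, 53, 48, 50, 47, 54, 55, 48, 54, 54, 45, 50, 54, 70, 102, 103, 104, 102]
[104, 103, 67, 47, 54, 55, 52, 45, 54, 51, 55, 50, 53, 56, 54, 53, 53, 53, 50, 53, 56, 88, 128, 134, 93, 54, 50, 37, 73, 136, 141, 141, 140, 143, 139, 142, 138, 141, 140, 140]
```

```bash
cat > st.py <<'E'
from h import *
v=cv2.cvtColor(env.grab_frame("top"),cv2.COLOR_RGB2HSV)[:,:,2].astype(float)
# bolt rivet rows (brightest dot on the dark bolt); at start R 170.5, L 272.4
print("R",v[160:192,167].astype(int).tolist()); print("L",v[252:284,174].astype(int).tolist()); s=env.state(); print(np.round(s["ee_pos"],1),np.round(s["force"],1))
E
python3 -m jog '{"jaw":[15,15,15,15,15,15],"slide":[[-0.015,0,0.06],[-0.015,0,0.06],[-0.015,0,0.06],[-0.015,0,0.06],[0,0,0],[0,0,0]],"spin":[0,0,0,0,0,0]}' 60 | grep -E "pos|force:"; python3 -m jog '{"jaw":[15,15,15,15],"slide":[[-0.01,0,0.05],[-0.01,0,0.05],[0,0,0],[0,0,0]],"spin":[0,0,0,0]}' 60 | grep -E "pos|force:"; python3 st.py
```

```text
ee_pos: [609.9, -110.1, 29.2]
force: [-4.5, 4.0, 15.9]
gripper_force: 60.0
ee_pos: [610.1, -110.8, 26.4]
force: [-4.5, 3.3, 17.6]
gripper_force: 60.0
R [112, 149, 155, 150, 156, 155, 157, 153, 127, 111, 133, 130, 95, 56, 51, 52, 57, 53, 56, 61, 56, 52, 55, 59, 53, 53, 53, 58, 59, 68, 114, 113]
L [56, 41, 57, 60, 59, 54, 55, 63, 57, 58, 57, 58, 60, 58, 61, 58, 59, 56, 63, 101, 144, 146, 105, 60, 57, 44, 81, 148, 157, 157, 156, 155]
[ 610.  -110.8   26.4] [-4.8  3.7 16.7]
```

```bash
python3 -m jog '{"jaw":[15,15,15,15],"slide":[[-0.008,0,0.05],[-0.008,0,0.05],[0,0,0],[0,0,0]],"spin":[0,0,0,0]}' 60 | grep -E "pos|force:"; python3 st.py;  python3 -m jog '{"jaw":[15,15,15,15],"slide":[[-0.008,0,0.05],[-0.008,0,0.03],[0,0,0],[0,0,0]],"spin":[0,0,0,0]}' 60 | grep -E "pos|force:"; python3 st.py
```

```text
ee_pos: [610.2, -111.6, 23.6]
force: [-4.6, 2.0, 17.5]
gripper_force: 60.0
R [117, 150, 155, 156, 155, 156, 154, 155, 125, 96, 126, 135, 95, 57, 44, 60, 58, 52, 58, 57, 59, 60, 56, 58, 53, 57, 56, 59, 59, 80, 110, 112]
L [54, 50, 56, 59, 55, 61, 57, 56, 57, 57, 58, 58, 58, 60, 57, 56, 60, 59, 62, 101, 146, 145, 97, 62, 56, 43, 86, 147, 155, 157, 155, 158]
[ 610.2 -111.6   23.6] [-4.5  3.3 17.8]
ee_pos: [610.4, -112.1, 21.3]
force: [-4.3, 3.2, 19.1]
gripper_force: 60.0
R [116, 149, 157, 151, 154, 152, 155, 156, 146, 101, 125, 130, 100, 55, 47, 54, 56, 59, 61, 57, 55, 57, 59, 58, 56, 61, 61, 57, 60, 99, 110, 112]
L [40, 43, 56, 62, 56, 61, 58, 60, 59, 57, 55, 59, 60, 61, 57, 64, 58, 56, 68, 123, 151, 148, 96, 62, 54, 46, 122, 152, 155, 152, 155, 154]
[ 610.4 -112.1   21.3] [-4.3  3.1 18.7]
```

```bash
python3 -m jog '{"jaw":[15,15,15,15],"slide":[[-0.004,0,0.035],[0,0,0],[0,0,0],[0,0,0]],"spin":[0,0,0,0]}' 60 | grep -E "pos|force:"; python3 st.py;  python3 -m jog '{"jaw":[15,15,15,15],"slide":[[-0.004,0,0.035],[0,0,0],[0,0,0],[0,0,0]],"spin":[0,0,0,0]}' 60 | grep -E "pos|force:"; python3 st.py
```

```text
ee_pos: [610.5, -112.4, 20.2]
force: [-3.1, 1.9, 17.7]
gripper_force: 60.0
R [115, 148, 154, 151, 155, 157, 151, 155, 152, 155, 156, 156, 156, 155, 158, 152, 113, 116, 144, 143, 77, 53, 52, 54, 57, 53, 56, 59, 59, 90, 109, 110]
L [42, 48, 55, 57, 58, 61, 56, 58, 54, 59, 93, 122, 117, 81, 63, 56, 53, 134, 161, 153, 158, 150, 156, 155, 155, 152, 153, 154, 158, 155, 152, 155]
[ 610.4 -112.4   20.2] [-3.4  2.5 18.4]
ee_pos: [610.6, -112.5, 19.9]
force: [-4.7, 2.6, 22.1]
gripper_force: 60.0
R [117, 147, 157, 156, 156, 151, 156, 156, 153, 155, 156, 155, 150, 154, 157, 155, 154, 124, 98, 141, 148, 103, 50, 48, 58, 60, 55, 63, 60, 92, 112, 107]
L [35, 41, 53, 57, 63, 59, 57, 52, 59, 87, 120, 127, 93, 62, 62, 36, 57, 139, 154, 158, 151, 153, 157, 155, 156, 152, 151, 157, 155, 155, 153, 155]
[ 610.5 -112.5   19.9] [-5.2  1.3 21.1]
```

Both rivets jumped inward by about 9 px (24 mm): the right one from row 170.5 to 179, the left one from 272.4 to 262.5. Both stops are in. Now I'll let the mill down gently.

```bash
python3 -m jog '{"jaw":[15,15,15,15,15,15,15,15],"slide":[[0.004,0,-0.025],[0.004,0,-0.025],[0.004,0,-0.025],[0.004,0,-0.025],[0.004,0,-0.025],[0.004,0,-0.025],[0.004,0,-0.025],[0,0,0]],"spin":[0,0,0,0,0,0,0,0]}' 60 | grep -E "pos|force:"; python3 -m jog '{"jaw":[15,15,15,15,15,15,15,15],"slide":[[0.008,0,-0.04],[0.008,0,-0.04],[0.008,0,-0.04],[0.008,0,-0.04],[0.008,0,-0.04],[0.008,0,-0.04],[0,0,0],[0,0,0]],"spin":[0,0,0,0,0,0,0,0]}' 60 | grep -E "time|pos|force:"; python3 st.py
```

```text
ee_pos: [609.6, -112.2, 21.0]
force: [0.7, -3.3, 2.6]
gripper_force: 60.0
time_s: 23.1
ee_pos: [608.6, -109.8, 27.9]
force: [-1.8, 0.1, -5.8]
gripper_force: 60.0
R [118, 150, 160, 154, 152, 155, 153, 155, 156, 153, 152, 157, 151, 154, 153, 153, 152, 127, 101, 141, 145, 103, 51, 49, 52, 56, 57, 57, 60, 91, 107, 111]
L [45, 45, 57, 54, 61, 65, 61, 57, 58, 83, 119, 129, 88, 60, 55, 40, 62, 139, 154, 153, 156, 154, 155, 154, 153, 153, 154, 157, 154, 154, 157, 152]
[ 608.7 -109.8   28. ] [-1.4  0.3 -5.7]
```

```bash
python3 -m jog '{"jaw":[15,15,15,15],"slide":[[0,0,0.05],[0,0,0],[0,0,0],[0,0,0]],"spin":[0,0,0,0]}' 12 | grep -E "pos|force:"; python3 -m jog '{"jaw":[15,15,15],"slide":[[0,0,0],[0,0,0],[0,0,0]],"spin":[0,0,0]}' 6 | grep -E "pos|force:"
python3 - <<'E'
from workcell import env
print(env.state()["torque"])
E
```

```text
ee_pos: [609.4, -109.8, 27.2]
force: [-0.4, 0.9, -0.9]
gripper_force: 12.0
ee_pos: [609.4, -109.9, 26.8]
force: [-0.9, 0.4, -0.5]
gripper_force: 6.0
[ 0.07134405 -0.03776796  0.08032232]
```

```bash
python3 -m jog '{"jaw":[15,15,15,15,15],"slide":[[0,0,-0.04],[0,0,-0.04],[0,0,-0.04],[0,0,-0.04],[0,0,-0.03]],"spin":[0,0,0,0,0]}' 6 | grep -E "pos|force:"; python3 -m jog '{"jaw":[15,15,15,15,15,15,15,15,15,15],"slide":[[-0.1,0,-0.015],[-0.2,0,-0.028],[-0.2,0,-0.028],[-0.2,0,-0.028],[-0.3,0,-0.042],[-0.3,0,-0.042],[-0.3,0,-0.042],[-0.3,0,-0.042],[-0.2,0,-0.028],[0,0,0]],"spin":[0,0,0,0,0,0,0,0,0,0]}' 8 | grep -E "time|pos|force:|width"; python3 st.py
python3 - <<'E'
from h import *
np.set_printoptions(precision=1,suppress=True)
s=env.state(); e=s["ee_pos"]; print(s["torque"])
P=[e+[-0.103*240,0.995*240,0]]
r=blade("scene",proj("scene",P)[0],e,96); print(*r)
E
```

```text
ee_pos: [609.2, -109.8, 32.6]
force: [-0.8, 2.5, -1.5]
gripper_force: 6.0
time_s: 25.35
ee_pos: [615.9, -174.1, 41.5]
force: [1.0, -1.4, -1.4]
gripper_width: 23.9
gripper_force: 8.0
R [115, 150, 156, 153, 154, 156, 157, 156, 157, 155, 154, 158, 158, 156, 159, 156, 156, 127, 102, 143, 148, 103, 53, 51, 56, 56, 54, 57, 55, 91, 110, 114]
L [48, 43, 59, 61, 59, 56, 59, 58, 59, 85, 120, 126, 92, 60, 57, 40, 64, 141, 157, 156, 156, 154, 158, 157, 154, 155, 156, 157, 160, 152, 156, 155]
[ 615.8 -173.5   41.4] [ 0.2 -0.4 -2.4]
[-0.  -0.1 -0. ]
[[361.1 281.8]
 [293.  231.7]] [[ 590.6   66.7   36.6]
 [ 609.2 -110.9   64.1]] 8.754126593738214 180.6588860164403
```

```bash
python3 -m jog '{"jaw":[15,15,15,15,15,15,15],"slide":[[0,0,0],[0,0,0],[0,0,-0.25],[0,0,-0.4],[0,0,-0.4],[0,0,-0.35],[0,0,-0.1]],"spin":[0,0,0,0,0,0,0]}' 60 | grep -E "time|pos|force:|width"; python3 -m jog '{"jaw":[15,15,15,15,15,15,15,15,15],"slide":[[-0.2,-0.3,0],[-0.25,-0.6,0],[-0.25,-0.75,0],[-0.25,-0.75,0],[-0.25,-0.75,0],[-0.25,-0.75,0],[-0.2,-0.5,0],[-0.1,-0.33,0],[0,0,0]],"spin":[0,0,0,0,0,0,0,0,0]}' 60 | grep -E "time|pos|force:|width";  python3 - <<'E'
from h import *
np.set_printoptions(precision=1,suppress=True)
s=env.state(); e=s["ee_pos"]; print(s["torque"])
P=[e+[-0.103*240,0.995*240,0]]
r=blade("scene",proj("scene",P)[0],e,96); print(*r)
E
```

```text
time_s: 26.15
ee_pos: [616.8, -172.8, 88.6]
force: [0.1, -0.9, -3.5]
gripper_width: 23.3
gripper_force: 60.0
time_s: 27.05
ee_pos: [478.8, -239.8, 86.3]
force: [0.2, 0.1, -2.7]
gripper_width: 23.2
gripper_force: 60.0
[-0.3 -0.2  0. ]
[[378.2 212.1]
 [313.2 165.5]] [[ 453.6   -0.3   80.3]
 [ 471.9 -174.5  108.9]] 9.271574513336638 177.4801352506748
```

```bash
python3 -m jog '{"jaw":[15,15,15,15,15,15,15,15,15],"slide":[[0,0,0.25],[0,0,0.4],[0,0,0.4],[0,0,0.4],[0,0,0.35],[0,0,0.25],[0,0,0.15],[0,0,0.1],[0,0,0]],"spin":[0,0,0,0,0,0,0,0,0]}' 60 | grep -E "time|pos|force:"; python3 -m jog '{"jaw":[15,15,15,15,15],"slide":[[0,0,0.07],[0,0,0.07],[0,0,0.07],[0,0,0.05],[0,0,0]],"spin":[0,0,0,0,0]}' 60 | grep -E "time|pos|force:"
```

```text
time_s: 28.0
ee_pos: [479.9, -239.4, 17.1]
force: [-0.4, 0.2, -3.5]
gripper_force: 60.0
time_s: 28.5
ee_pos: [479.9, -239.4, 9.4]
force: [0.1, 0.5, -2.7]
gripper_force: 60.0
```

```bash
python3 -m jog '{"jaw":[15,15,15,15,15,15,15,15,15,15],"slide":[[0,0,0],[0,0,0],[-0.02,0,0.13],[-0.02,0,0.13],[-0.02,0,0.13],[-0.01,0,0.13],[-0.01,0,0.13],[-0.01,0,0.13],[0,0,0.13],[0,0,0]],"spin":[0,0,0,0,0,0,0,0,0,0]}' 8 | grep -E "time|pos|force:"; python3 -m jog '{"jaw":[15,15,15,15,15],"slide":[[0,0,0.08],[0,0,0.07],[0,0,0.06],[0,0,0.03],[0,0,0]],"spin":[0,0,0,0,0]}' 8 | grep -E "time|pos|force:"
```

```text
time_s: 29.5
ee_pos: [479.8, -241.8, -18.4]
force: [1.2, 0.8, -2.2]
gripper_force: 8.0
time_s: 30.0
ee_pos: [480.1, -242.1, -25.1]
force: [0.3, -0.6, -2.0]
gripper_force: 8.0
```

```bash
python3 -m jog '{"jaw":[15,15,15],"slide":[[0,0,0.03],[0,0,0.03],[0,0,0]],"spin":[0,0,0]}' 8 | grep -E "pos|force:"; python3 -m jog '{"jaw":[15,15,15],"slide":[[0,0,0.03],[0,0,0],[0,0,0]],"spin":[0,0,0]}' 8 | grep -E "pos|force:"
```

```text
ee_pos: [480.2, -242.1, -26.9]
force: [-0.1, -1.4, -2.0]
gripper_force: 8.0
ee_pos: [480.3, -242.1, -27.3]
force: [-1.7, -0.3, 3.6]
gripper_force: 8.0
```

```bash
python3 -m jog '{"jaw":[30,36,45,50,50,50,50,50],"slide":[[0,0,0],[0,0,0],[0,0,0],[0,0,0],[0,0,0],[0,0,-0.1],[0,0,-0.3],[0,0,-0.5]],"spin":[0,0,0,0,0,0,0,0]}' 8 | grep -E "time|pos|force:|width"; python3 -m jog '{"jaw":[50,50,50,50,50,50,50,50,50],"slide":[[0,0,-0.8],[0,0,-0.9],[0,0,-0.9],[0,0,-0.9],[-0.5,0,-0.5],[-0.8,0,0],[-0.8,0,0],[-0.3,0,0],[0,0,0]],"spin":[0,0,0,0,0,0,0,0,0]}' 8 | grep -E "time|pos|force:|width"; python3 st.py
python3 - <<'E'
from h import *
a=env.grab_frame("top")[140:330,80:380,::-1]; b=env.grab_frame("scene")[130:380,280:480,::-1]
f=lambda i:cv2.convertScaleAbs(i,alpha=1.4,beta=10)
cv2.imwrite("pics/f1.png",np.hstack([cv2.resize(f(a),(450,450),interpolation=2),cv2.resize(f(b),(350,450),interpolation=2)]))
E
```

```text
time_s: 31.4
ee_pos: [479.6, -241.8, -0.5]
force: [0.3, 0.3, 1.3]
gripper_width: 49.9
gripper_force: 0.0
time_s: 32.3
ee_pos: [487.5, -314.4, 119.5]
force: [-0.5, 0.5, -0.2]
gripper_width: 50.1
gripper_force: 0.0
R [113, 147, 154, 154, 153, 154, 154, 152, 152, 153, 155, 153, 150, 152, 155, 153, 152, 122, 102, 134, 143, 105, 52, 49, 56, 55, 52, 57, 62, 94, 108, 109]
L [44, 42, 56, 58, 59, 60, 51, 56, 63, 84, 115, 123, 88, 57, 55, 37, 56, 139, 154, 147, 157, 151, 151, 150, 156, 153, 155, 150, 151, 153, 150, 150]
[ 487.3 -313.3  119.3] [ 0.1 -0.2  0.6]
```

View pics/f1.png

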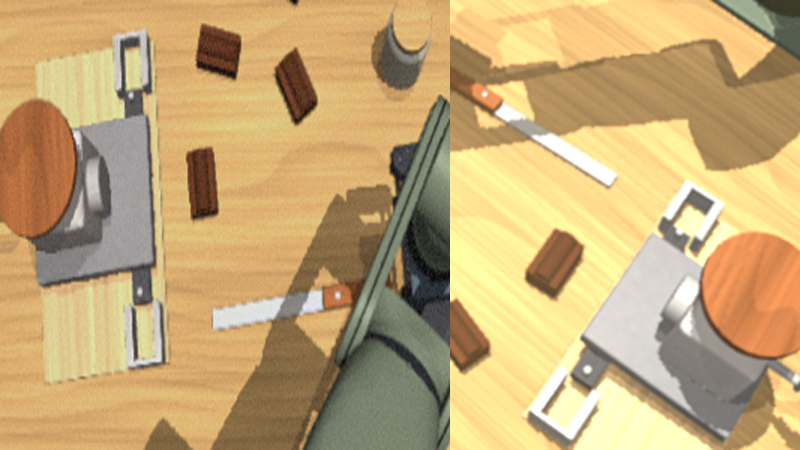

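The bar lies flat on the bare counter with its tip at left-crop (213,320), clear of the dock. Both stops are in under the slab, with rivets at left-crop (133,95) and (140,292). The block, jar and other things stand as they were, and the gripper is clear, so I'm handing in.

```bash
python3 -c "
from workcell import env
print(env.job_done())"
```

```text
the job is handed in; nothing more can be done
None
```

The mill's front stands on both spring stops, the bar lies flat on the counter clear of the mill with the gripper off it, and the job was handed in at about 32 s; no verdict came back.

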